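Sort vial, resin pucks and weight into their trays

ROBOT

A 6-joint arm with a two-finger parallel gripper is mounted at the origin on a cart in front of the work surface, level with it; the furniture and walls round the work are solid. World frame = base frame: x ahead of the robot, y to its left, z up, the work surface at z = 0. Lengths are in mm, angles in degrees, forces in N, time in s.
With the tool pointing down it reaches from about 300 to 850 mm from the base axis. Payload 4.2 kg.
Tool frame: the origin (TCP) lies midway between the tips of the shut fingers; the grasp point (between the pads) lies 19 mm behind it; z points along the fingers, y is the line along which they close (so a half turn about z gives the same grasp; the last joint's range is limited). The gripper opens to 91 mm and grips with 3 to 60 N. Pads are 32 mm wide; open, the fingers measure 118 mm over their backs; the gripper's body (76 mm by 178 mm) begins 60 mm behind the grasp point.
Start: joints at [-70.417, 18.312, 89.639, -0, 72.044, -1.146], TCP at [203.53, -537.791, 213.976] pointing down, gripper open.
Joint ranges: [-177.97, 177.97], [-48.28, 115.42], [12.27, 149.76], [-77.06, 257.06], [2.81, 150.46], [-146.56, 146.56]. Speed limits (degrees/s): [147.25, 147.25, 180, 180, 180, 180].

INTERFACE

Orientations are given as [roll, pitch, yaw] about the fixed x, y, z axes, in that order (R = Rz(yaw) Ry(pitch) Rx(roll)).
In Python, from workcell import env gives the robot as it stands.
- The arm moves only by the shell command python3 -m jog 'ROWS' [FORCE]. ROWS is a JSON object of lists of equal length, an entry for each row: "jaw": the finger opening in mm, from 0 to 91.2; "slide": the shift along the tool's x, y, z in units of 30 mm (1.0 is 30 mm), a list of three; "spin": the turn about the tool's z in units of 8 degrees (1.0 is 8 degrees). In form: {"jaw": [jaw, ...], "slide": [[dx, dy, dz], ...], "spin": [spin, ...]}. A call has 1 to 10 rows; each row shifts and turns the commanded pose from where the row before left it, along the tool's axes as they then stand; what a row does not reach is not made up. A row lasts 1/10 s, in which the tool goes at most 50 mm and 8.59 degrees, less where a joint would pass 70% of its speed; a pose out of reach is approached as far as the arm can. A call is refused whole if a number of a shift passes 1 or a number of a turn 1, either way. A call with a gripper value outside its range is refused whole. The fingers move at their own pace and stop on an object; FORCE is the grip in N (left out, the last holds). Time passes only in rows, so rows that do not move let the fingers close. It gives the time, the measured TCP pose, the force, the opening and the grip force at its end, in the units of the state.
- env.state(): the state, without advancing time (a new reading comes with each control period).
- env.grab_frame(name): name is "side" or "top"; returns the picture (420x560x3 uint8, red, green, blue); there is no depth.
- env.camera_model(name): a dict with "fx", "fy", "cx", "cy" (pixels), "camera_from_world" (4x4, takes a point from world to camera coordinates). Camera axes: x right, y up, looking along -z (the intrinsics and any distortion apply to the point x, -y, -z); pixel columns grow to the right and rows downward; lengths in mm; the calibration is good to about 2 mm. A picture is of the moment at which its call begins. camera_model takes no time and is no camera call.
- env.job_done(): hands the job in; it is judged then, once.
The state is a dict: "time_s": time; "qpos": joint angles; "qvel": joint speeds; "effort": joint torques, N m; "ee_pos": TCP position; "ee_rot": TCP orientation; "force": force on the tool from outside, world axes, zero at the start; "torque": the same for the moment, N m; "gripper_width": finger opening in mm; "gripper_force": force on a finger pad.
Only numpy, scipy, OpenCV 4.12 (cv2) and the standard library are available. Lean on these libraries where they do the work, as an engineer would, in place of code of your own. Each camera call takes 0.05 s, during which the arm holds its last target. There are 200 camera calls.

TASK

Put away the four loose things on the bench: each of the three grey trays already holds one vial, one resin puck or one weight, and every loose thing belongs in the tray that holds its own kind. Stand each one upright on the floor of an empty bay, one to a bay, and leave the things already in the trays where they are.

Things in the scene. Friction and masses are not known exactly. Their poses are not given: they have to be found in the camera images.
- vial_loose: closed cylindrical glass sample vial with a white screw cap and a paper label, 24 mm diameter, 50 mm high (cap 21 mm wide, from 42 mm up), about 20 g. Origin: centre of its underside; own z up its axis; it stands upright on the bench top, in an uneven row with the other loose things in front of the robot, in any order, centres at least 50 mm apart. To be moved.
- mount_loose_1: squat dark green resin puck (mounted sample), 30 mm diameter, 20 mm high, about 35 g. Origin: centre of its underside; own z up its axis; it stands upright on the bench top, in an uneven row with the other loose things in front of the robot, in any order, centres at least 50 mm apart. To be moved.
- mount_loose_2: squat dark green resin puck (mounted sample), 30 mm diameter, 20 mm high, about 35 g. Origin: centre of its underside; own z up its axis; it stands upright on the bench top, in an uneven row with the other loose things in front of the robot, in any order, centres at least 50 mm apart. To be moved. Same as mount_loose_1.
- weight_loose: bare steel calibration weight, 23 mm diameter, 30 mm high with a knob on top, about 100 g; to the touch of the fingers a plain 23 mm cylinder over its full height. Origin: centre of its underside; own z up its axis; it stands upright on the bench top, in an uneven row with the other loose things in front of the robot, in any order, centres at least 50 mm apart. To be moved.
- vial_kept: closed cylindrical glass sample vial with a white screw cap and a paper label, 24 mm diameter, 50 mm high (cap 21 mm wide, from 42 mm up), about 20 g. Origin: centre of its underside; own z up its axis; it stands upright on the floor of one bay of one of the three trays (which tray changes from start to start) and stays there.
- mount_kept: squat dark green resin puck (mounted sample), 30 mm diameter, 20 mm high, about 35 g. Origin: centre of its underside; own z up its axis; it stands upright on the floor of one bay of one of the three trays (which tray changes from start to start) and stays there.
- weight_kept: bare steel calibration weight, smaller than the loose one, 19 mm diameter, 24 mm high with a knob on top, about 50 g. Origin: centre of its underside; own z up its axis; it stands upright on the floor of one bay of one of the three trays (which tray changes from start to start) and stays there.
- tray_1: fixed grey plastic tray, one of three alike, 53 x 153 mm plus an 8 mm tab at each end, 10 mm high, walls 3 mm; three 47 x 47 mm bays in a row, centres at own y = -50, 0, +50 mm (x = 0), floor 3 mm above the origin, dividers 6 mm above the floor. Origin: centre of its underside; z up; long (y) axis within 0.35 rad of world y. One bay is occupied; what stands there shows the tray's kind
- tray_2: fixed grey plastic tray, one of three alike, 53 x 153 mm plus an 8 mm tab at each end, 10 mm high, walls 3 mm; three 47 x 47 mm bays in a row, centres at own y = -50, 0, +50 mm (x = 0), floor 3 mm above the origin, dividers 6 mm above the floor. Origin: centre of its underside; z up; long (y) axis within 0.35 rad of world y. One bay is occupied; what stands there shows the tray's kind
- tray_3: fixed grey plastic tray, one of three alike, 53 x 153 mm plus an 8 mm tab at each end, 10 mm high, walls 3 mm; three 47 x 47 mm bays in a row, centres at own y = -50, 0, +50 mm (x = 0), floor 3 mm above the origin, dividers 6 mm above the floor. Origin: centre of its underside; z up; long (y) axis within 0.35 rad of world y. One bay is occupied; what stands there shows the tray's kind

How it is judged:
By the outcome, as a careful person would: the job done as asked, in the order asked, and still so for the second after the job is handed in, with the robot touching nothing.
It also fails if it takes over 102 s, if anything falls off the work surface, if the arm or the gripper's body presses on something with over 40 N, if the wrist force passes 120 N, or if a joint passes its speed limit or range.

## Working session

There is one attempt and no reset: what is moved stays moved. The work goes in short steps, Python scripts to look and compute and a shell command to move; the robot and the scene stay as the last step left them, time stands still between calls to the robot, and variables do not carry over. Pictures are saved under pics/ and viewed, at most 14 in all, crops included, and the job is handed in when it is done.

```bash
mkdir -p pics; ls; python3 - <<'E'
from workcell import env
import cv2
for n in("top","side"):
    cv2.imwrite(f"pics/{n}0.png",env.grab_frame(n)[:,:,::-1])
    m=env.camera_model(n);print({k:(v if not hasattr(v,'round') else v) for k,v in m.items()})
s=env.state();print(s["time_s"],s["ee_pos"],s["ee_rot"],s["gripper_width"])
E
```

```text
pics
{'fx': 452.52246066736046, 'fy': 452.52246066736046, 'cx': 291.0160224080795, 'cy': 207.28331546473078, 'camera_from_world': array([[-8.53274150e-03, -9.99265918e-01,  3.73472565e-02,
         5.38381982e+00],
       [ 9.82265798e-01, -1.38024642e-03,  1.87488656e-01,
        -5.13980434e+02],
       [-1.87299476e-01,  3.82847250e-02,  9.81556512e-01,
        -9.01160086e+02],
       [ 0.00000000e+00,  0.00000000e+00,  0.00000000e+00,
         1.00000000e+00]])}
{'fx': 484.98434807115706, 'fy': 484.98434807115706, 'cx': 280.8049671815301, 'cy': 215.9137437328179, 'camera_from_world': array([[-9.96831761e-01, -7.79726296e-02, -1.57069507e-02,
         5.47371048e+02],
       [ 1.40623054e-02, -3.67131428e-01,  9.30062775e-01,
        -4.21094706e+01],
       [-7.82859556e-02,  9.26895239e-01,  3.67064743e-01,
        -1.20163941e+03],
       [ 0.00000000e+00,  0.00000000e+00,  0.00000000e+00,
         1.00000000e+00]])}
0.1 [ 203.35942576 -537.33931985  213.18748288] [-1.79905901e+02 -1.74509342e-04  2.07311702e+01] 91.20662849070833
```

View pics/top0.png

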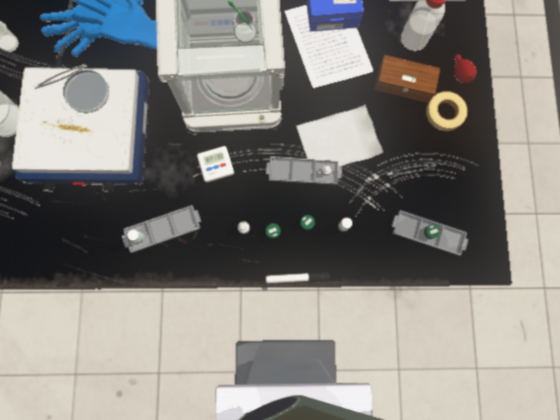

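View pics/side0.png

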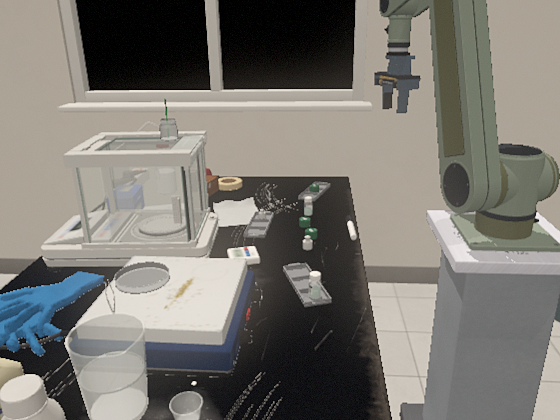

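The top view shows trays at (162,228) holding a vial, (304,170) with a small steel item and (430,232) with a puck. The loose row is at (244,228), (273,231), (307,222) and (346,224). I'll zoom in to identify each one.

```bash
python3 - <<'E'
import cv2,numpy as np
t=cv2.imread("pics/top0.png");s=cv2.imread("pics/side0.png")
a=cv2.resize(t[200:250,225:365],None,fx=5,fy=5,interpolation=cv2.INTER_CUBIC)
b=cv2.resize(s[175:315,225:365],None,fx=4,fy=4,interpolation=cv2.INTER_CUBIC)
cv2.imwrite("pics/s1.png",b)
c=cv2.resize(t[145:265,115:475],(800,267),interpolation=cv2.INTER_CUBIC)
cv2.imwrite("pics/t1.png",np.vstack([np.pad(a,((0,0),(0,100),(0,0))),c]))
E
```

```text
(no output)
```

View pics/t1.png

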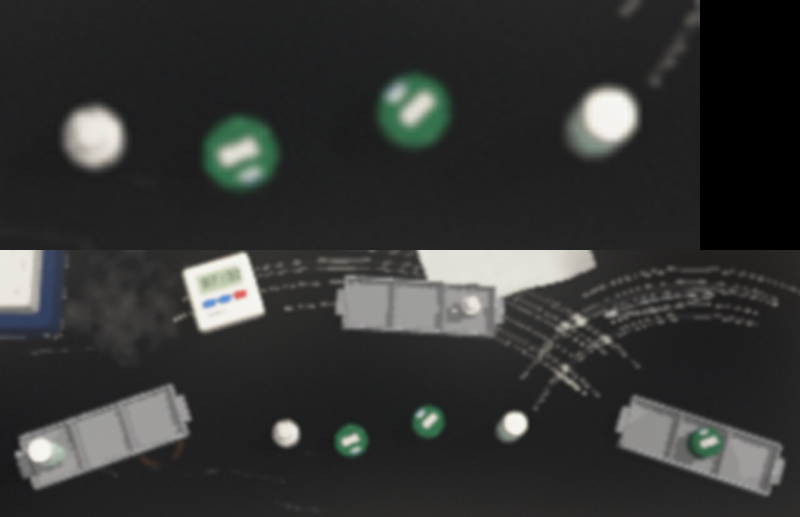

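View pics/s1.png

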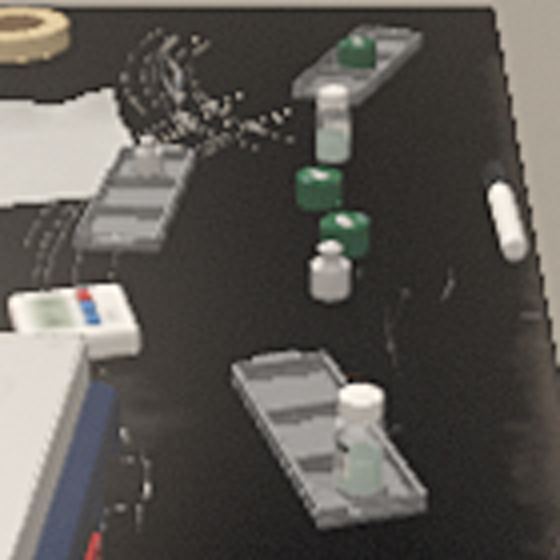

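The crops confirm the kinds. In the loose row the weight is at top-view (244,228), the pucks at (273,231) and (307,222), and the vial at (346,224). The left tray holds a vial, the middle tray a weight in its right end bay, and the right tray a puck in its centre bay. Next I'll measure from both views.

```bash
cat >h.py <<'E'
import cv2,numpy as np
from workcell import env
def ray(n,p):
    m=env.camera_model(n);T=np.array(m["camera_from_world"]);R=T[:3,:3];c=-R.T@T[:3,3]
    d=np.array([(p[0]-m["cx"])/m["fx"],-(p[1]-m["cy"])/m["fy"],-1]);d=R.T@d
    return c,d/np.linalg.norm(d)
def onz(n,p,z):
    c,d=ray(n,p);return c+d*(z-c[2])/d[2]
def tri(p,q):
    c,d=ray("top",p);e,f=ray("side",q)
    s=np.linalg.lstsq(np.stack([d,-f],1),e-c,rcond=None)[0]
    a,b=c+s[0]*d,e+s[1]*f;return (a+b)/2,np.linalg.norm(a-b)
def blobs(img,roi,mask):
    x0,y0,x1,y1=roi;k=mask(img[y0:y1,x0:x1].astype(int)).astype(np.uint8)
    n,l,s,c=cv2.connectedComponentsWithStats(k)
    return [(c[i]+[x0,y0],s[i,:5]+[x0,y0,0,0,0],(l==i).astype(np.uint8)) for i in range(1,n) if s[i,4]>25]
E
python3 - <<'E'
from h import *
t=cv2.imread("pics/top0.png");s=cv2.imread("pics/side0.png")
V=lambda a:lambda i:i.max(2)>a
G=lambda i:i[...,1]-i[...,2]>20
for nm,img,roi,m in [("top loose",t,(230,205,362,245),V(75)),("side all",s,(292,190,330,255),V(85)),("side green",s,(292,190,330,255),G),("top trays",t,(115,200,206,256),V(75)),("",t,(262,152,345,190),V(75)),("",t,(385,205,472,258),V(75)),("side trays",s,(240,205,275,240),V(85)),("",s,(280,260,335,308),V(85)),("",s,(297,180,332,202),V(85)),("side trayobj green",s,(297,180,332,202),G)]:
    print(nm)
    for c,b,l in blobs(img,roi,m):
        k=cv2.findContours(l,0,2)[0];r=cv2.minAreaRect(np.vstack(k))
        print(c.round(1),b,"rect",np.round(cv2.boxPoints(r)+roi[:2],1).tolist() if "tray" in nm or nm=="" else "")
E
```

```text
top loose
[307.3 221.6] [301 215  14  14 158] rect 
[345.3 223.6] [338 217  15  14 158] rect 
[243.5 226.9] [238 221  12  13 131] rect 
[272.6 230.3] [266 223  14  15 161] rect 
side all
[309.1 200. ] [298 190  28  26 325] rect 
[304.1 218.8] [299 217  11   5  45] rect 
[310.6 230. ] [305 228  12   5  53] rect 
[307.2 242.5] [302 235  11  16 133] rect 
side green
[304.1 221.5] [299 216  12  11  98] rect 
[311.2 232.6] [305 228  12  11  89] rect 
top trays
[161.1 228.4] [ 122  205   79   48 1989] rect [[118.9, 229.5], [194.8, 202.9], [203.3, 227.2], [127.4, 253.8]]

[307.1 167.7] [ 263  152   82   33 2167] rect [[263.0, 152.0], [344.0, 152.0], [344.0, 184.0], [263.0, 184.0]]

[430.  232.5] [ 392  210   76   46 1831] rect [[389.0, 232.0], [396.8, 208.6], [470.9, 233.3], [463.1, 256.7]]
side trays
[254.9 220.4] [240 205  35  35 918] rect [[240.0, 205.0], [274.0, 205.0], [274.0, 239.0], [240.0, 239.0]]

[306.6 283.7] [ 283  262   49   45 1270] rect [[280.8, 267.3], [307.6, 251.3], [335.9, 298.5], [309.1, 314.5]]

[313.6 191.2] [298 181  32  21 346] rect [[296.4, 196.2], [321.9, 174.6], [331.3, 185.7], [305.9, 207.3]]
side trayobj green
[312.9 187.7] [310 184   9   8  39] rect [[309.2, 190.7], [310.2, 183.9], [318.1, 185.0], [317.2, 191.9]]
```

```bash
python3 - <<'E'
from h import *
t=cv2.imread("pics/top0.png");s=cv2.imread("pics/side0.png")
for nm,p,q,h in [("weight",(243.5,226.9),(307.2,242.5),30),("puck1",(272.6,230.3),(311.2,232.6),20),("puck2",(307.3,221.6),(304.1,221.5),20),("vial",(345.3,223.6),(308.6,205.8),50)]:
    a,e=tri(p,q);print(nm,a.round(1),"gap",e.round(1),"onz h/2",onz("top",p,h/2).round(1))
op=lambda l:cv2.morphologyEx(l,cv2.MORPH_OPEN,np.ones((5,5),np.uint8))
M=lambda i:(i.max(2)>75)&(i.max(2)<195)&(i.max(2)-i.min(2)<40)
def main(img,roi):
    x0,y0,x1,y1=roi;k=op(M(img[y0:y1,x0:x1].astype(int)).astype(np.uint8))
    n,l,st,c=cv2.connectedComponentsWithStats(k);i=1+st[1:,4].argmax()
    return np.vstack(cv2.findContours((l==i).astype(np.uint8),0,2)[0])[:,0]+[x0,y0]
for nm,rt,rs in [("vialtray",(115,200,206,256),(275,255,340,310)),("wttray",(262,150,345,190),(238,205,278,240)),("pucktray",(385,205,472,258),(295,180,334,202))]:
    P=main(t,rt);W=np.array([onz("top",p,8)[:2] for p in P],np.float32)
    r=cv2.minAreaRect(W);b=cv2.boxPoints(r)
    S=main(s,rs);Ws=np.array([onz("side",p,8)[:2] for p in S],np.float32);rs_=cv2.minAreaRect(Ws)
    # two-view heights: side-view centre triangulated with top-view centre
    from numpy.linalg import norm
    print(nm,"top centre",np.round(r[0],1),"size",np.round(r[1],1),"ang",round(r[2],1),"| side centre",np.round(rs_[0],1),np.round(rs_[1],1),round(rs_[2],1))
    print("  corners",b.round(0).tolist())
v=t[145:265,115:475].copy()
for rt in [(115,200,206,256),(262,150,345,190),(385,205,472,258)]:
    P=main(t,rt)-[115,145];cv2.drawContours(v,[P],-1,(0,0,255),1)
cv2.imwrite("pics/t2.png",cv2.resize(v,(800,267)))
E
```

```text
weight [478.4 104.2  12. ] gap 0.6 onz h/2 [477.7 104.   15. ]
puck1 [470.6  41.6  10.3] gap 0.2 onz h/2 [470.8  41.6  10. ]
puck2 [490.2 -34.    8.7] gap 0.7 onz h/2 [489.6 -33.9  10. ]
vial [ 481.9 -114.7   22.9] gap 2.2 onz h/2 [ 482.7 -114.4   25. ]
vialtray top centre [476.5 280.1] size [ 56.4 168.6] ang 19.8 | side centre [475.7 282.8] [ 65.4 175.4] 19.7
  corners [[421.0, 350.0], [478.0, 191.0], [532.0, 210.0], [475.0, 369.0]]
wttray top centre [606.6 -28.4] size [170.8  56.8] ang 86.4 | side centre [608.1 -19.4] [181.1  59.4] 87.1
  corners [[573.0, -112.0], [630.0, -115.0], [640.0, 55.0], [584.0, 59.0]]
pucktray top centre [ 465.  -302.7] size [169.5  55.5] ang 71.0 | side centre [ 470.2 -289.7] [197.8  63.7] 72.3
  corners [[411.0, -374.0], [464.0, -392.0], [519.0, -232.0], [466.0, -214.0]]
```

View pics/t2.png

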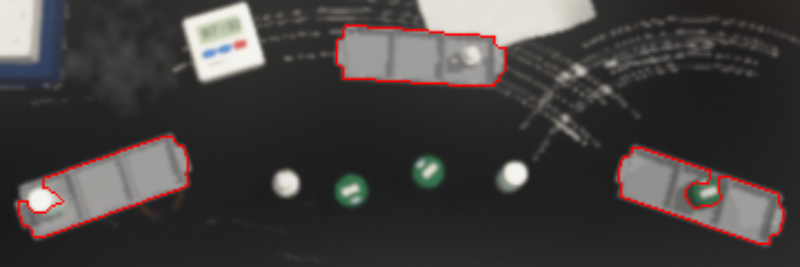

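The puck and vial triangulations give mid-heights of 10.3, 8.7 and 22.9 mm, and the tray sizes match at about 169 x 56 mm. I'll turn the tool to yaw 90 (tool x = world y, tool y = world x), and check the tray heights and the balance front.

```bash
python3 -m jog '{"jaw":[60,60,60,60,60,60,60,60,60],"slide":[[0,0,0],[0,0,0],[0,0,0],[0,0,0],[0,0,0],[0,0,0],[0,0,0],[0,0,0],[0,0,0]],"spin":[-1,-1,-1,-1,-1,-1,-1,-1,-0.66]}' 20
python3 - <<'E'
from h import *
for z in(0,30): print("balance front",onz("top",(191,128),z).round(),onz("top",(281,124),z).round())
# side divider/wall features: triangulate tray features seen in both crops (t1 lower: scale 2.222, off 115,145; s1: scale 4, off 225,175)
T=lambda x,y:(115+x/2.222,145+(y-250)/2.222);S=lambda x,y:(225+x/4,175+y/4)
for nm,p,q in [("vial tray low-left corner",T(36,488),S(428,497)),("vial tray upper right corner",T(172,386),S(240,366)),
 ("wt tray left near",T(343,328),S(162,243)),("wt tray far-left",T(345,278),S(78,240)),("puck tray left-near",T(620,449),S(350,105)),("puck tray left-top",T(634,396),S(297,88))]:
    a,e=tri(p,q);print(nm,a.round(1),e.round(1))
E
```

```text
time_s: 1.0
ee_pos: [203.4, -537.5, 213.5]
ee_rot: [-180.0, -0.1, 90.3]
force: [0.1, -0.6, -0.1]
gripper_width: 59.8
gripper_force: 0.0
balance front [706. 226.   0.] [717.  22.   0.]
balance front [695. 220.  30.] [705.  23.  30.]
vial tray low-left corner [425.5 342.3   4.8] 0.4
vial tray upper right corner [523.9 216.    6.1] 1.7
wt tray left near [583.8  48.7   3. ] 1.0
wt tray far-left [636.2  46.7   3. ] 0.2
puck tray left-near [ 467.2 -227.2   -5.1] 9.4
puck tray left-top [ 513.2 -241.2    3.9] 2.4
```

```bash
python3 -m jog '{"jaw":[45,45,45,45,45,45,45,45,45,45],"slide":[[0.94,0.62,0.2],[0.94,0.62,0.2],[0.94,0.62,0.2],[0.94,0.62,0.2],[0.94,0.62,0.2],[0.94,0.62,0.2],[0.94,0.62,0.2],[0.94,0.62,0.2],[0.94,0.62,0.2],[0.94,0.62,0.2]],"spin":[0,0,0,0,0,0,0,0,0,0]}'
python3 -m jog '{"jaw":[45,45,45,45,45,45],"slide":[[0.94,0.62,0.4],[0.94,0.62,0.4],[0.94,0.62,0.4],[0.94,0.62,0.4],[0.94,0.62,0.4],[0,0,0]],"spin":[0,0,0,0,0,0]}'
```

```text
time_s: 2.0
ee_pos: [389.9, -254.4, 153.5]
ee_rot: [-180.0, -0.0, 90.0]
force: [0.0, -0.8, 0.1]
gripper_width: 45.0
gripper_force: 0.0
time_s: 2.6
ee_pos: [483.1, -111.9, 92.3]
ee_rot: [-179.9, -0.1, 90.2]
force: [-0.3, -0.3, -1.2]
gripper_width: 44.6
gripper_force: 0.0
```

```bash
python3 -m jog '{"jaw":[45,45,45,45,45,18,18,18,18,18],"slide":[[-0.09,-0.04,0.3],[0,0,0.8],[0,0,0.8],[0,0,0.77],[0,0,0],[0,0,0],[0,0,0],[0,0,0],[0,0,0],[0,0,0]],"spin":[0,0,0,0,0,0,0,0,0,0]}' 12
```

```text
time_s: 3.6
ee_pos: [482.1, -117.9, 15.0]
ee_rot: [179.9, 0.1, 90.0]
force: [-0.7, -1.9, 6.5]
gripper_width: 23.3
gripper_force: 12.0
```

```bash
python3 - <<'E'
from h import *
for n in("top","side"): cv2.imwrite(f"pics/{n}1.png",env.grab_frame(n)[:,:,::-1])
s=env.state();print(s["ee_pos"],s["force"],s["gripper_width"],s["gripper_force"])
a=cv2.resize(cv2.imread("pics/top1.png")[170:270,280:400],(480,400));b=cv2.resize(cv2.imread("pics/side1.png")[140:240,250:330],(320,400))
cv2.imwrite("pics/c1.png",np.hstack([a,b]))
E
```

```text
[ 482.05559218 -117.93349688   14.98063563] [-0.98218211 -1.25751584  6.73355496] 23.251142916551714 12.00310617685318
```

View pics/c1.png

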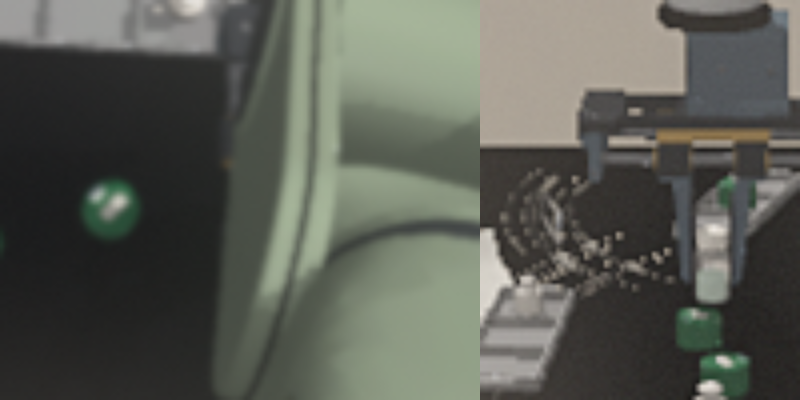

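The fingers hold the vial upright, with the vial about 3 mm to the +y side of pad centre. Lifting.

```bash
python3 -m jog '{"jaw":[18,18,18,18,18,18,18,18,18,18],"slide":[[0,0,-0.3],[0,0,-0.7],[0,0,-0.8],[0,0,-0.6],[0.5,0.03,0],[0.9,0.05,0],[0.9,0.05,0],[0.9,0.05,0],[0.9,0.05,0],[0.9,0.05,0]],"spin":[0,0,0,0,0,0,0,0,0,0]}' 20
python3 -m jog '{"jaw":[18,18,18,18,18,18,18,18,18,18],"slide":[[0.9,0.05,0],[0.9,0.02,0],[0.9,0.02,0],[0.9,0,0],[0.9,0,0],[0.9,0,0],[0.6,0,0],[0.3,0,0],[0,0,0],[0,0,0]],"spin":[0,0,0,0,0,0,0,0,0,0]}'
```

```text
time_s: 4.7
ee_pos: [488.5, 34.7, 84.9]
ee_rot: [-179.9, -0.0, 90.0]
force: [-0.5, -0.8, -0.3]
gripper_width: 22.9
gripper_force: 20.0
time_s: 5.7
ee_pos: [491.6, 221.2, 85.3]
ee_rot: [-179.9, 0.0, 90.0]
force: [-0.8, -0.5, -1.2]
gripper_width: 23.0
gripper_force: 20.0
```

```bash
python3 -m jog '{"jaw":[18,18,18,18,18,18,18,18],"slide":[[0.28,0.05,0],[0,0,0.6],[0,0,0.7],[0,0,0.5],[0,0,0.2],[0,0,0.1],[0,0,0.1],[0,0,0]],"spin":[0,0,0,0,0,0,0,0]}'
python3 - <<'E'
from h import *
i=env.grab_frame("side")[:,:,::-1];j=env.grab_frame("top")[:,:,::-1]
a=cv2.resize(i[200:325,240:365],(500,500));b=cv2.resize(j[180:280,110:170],(300,500));cv2.imwrite("pics/c2.png",np.hstack([a,b]))
E
```

```text
time_s: 6.5
ee_pos: [494.1, 230.0, 20.1]
ee_rot: [180.0, -0.0, 90.0]
force: [0.2, 0.5, -0.4]
gripper_width: 22.8
gripper_force: 20.0
```

View pics/c2.png

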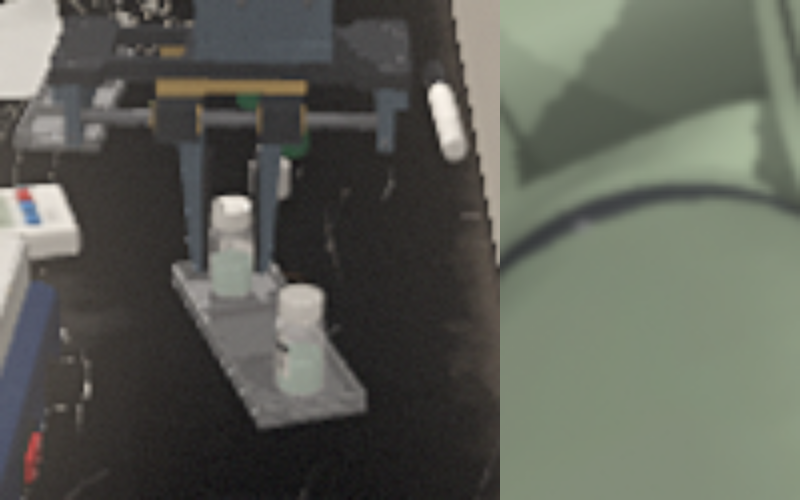

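The vial sits over the end bay at crop (232,290), upright and clear of the walls. I'll lower gently and feel for the floor.

```bash
python3 -m jog '{"jaw":[18,18,18],"slide":[[0,0,0.04],[0,0,0.03],[0,0,0]],"spin":[0,0,0]}'
```

```text
time_s: 6.9
ee_pos: [494.0, 230.0, 18.0]
ee_rot: [180.0, -0.0, 90.0]
force: [0.2, -0.8, 2.4]
gripper_width: 22.9
gripper_force: 20.0
```

```bash
python3 -m jog '{"jaw":[45,45,45,45,45,45,45,45,45,45],"slide":[[0,0,0],[0,0,0],[0,0,0],[0,0,-0.3],[0,0,-0.9],[0,0,-0.9],[0,0,-0.6],[-0.7,-0.1,0],[-0.8,-0.1,0],[-0.8,-0.1,0]],"spin":[0,0,0,0,0,0,0,0,0,0]}'
python3 -m jog '{"jaw":[45,45,45,45,45],"slide":[[-0.8,-0.1,0.2],[-0.7,-0.08,0.3],[-0.4,-0.05,0.3],[0,0,0],[0,0,0]],"spin":[0,0,0,0,0]}'
```

```text
time_s: 7.9
ee_pos: [484.8, 160.4, 99.6]
ee_rot: [179.9, -0.0, 90.1]
force: [0.6, -0.1, 0.3]
gripper_width: 45.4
gripper_force: 0.0
time_s: 8.4
ee_pos: [478.3, 104.3, 74.9]
ee_rot: [180.0, -0.0, 90.0]
force: [0.1, 0.5, 0.1]
gripper_width: 45.1
gripper_force: 0.0
```

```bash
python3 -m jog '{"jaw":[45,45,45,45,18,18,18,18,18],"slide":[[0,0,0.7],[0,0,0.8],[0,0,0.4],[0,0,0.2],[0,0,0],[0,0,0],[0,0,0],[0,0,0],[0,0,0]],"spin":[0,0,0,0,0,0,0,0,0]}' 20
python3 -m jog '{"jaw":[18,18,18,18,18,18,18,18,18,18],"slide":[[0,0,0],[0,0,-0.4],[0,0,-0.8],[0,0,-0.8],[0,0,-0.2],[0,0,0],[0,0,0],[0,0,0],[0,0,0],[0,0,0]],"spin":[0,0,0,0,0.5,1,1,1,1,1]}'
```

```text
time_s: 9.3
ee_pos: [478.5, 104.2, 12.5]
ee_rot: [179.9, -0.0, 90.0]
force: [-0.5, 1.1, 3.7]
gripper_width: 22.2
gripper_force: 20.0
time_s: 10.3
ee_pos: [477.5, 103.7, 77.4]
ee_rot: [-180.0, 0.1, 45.7]
force: [-0.5, 0.4, -0.9]
gripper_width: 22.4
gripper_force: 20.0
```

```bash
python3 -m jog '{"jaw":[18,18,18,18,18,18,18],"slide":[[0,0,0],[0,0,0],[0,0,0],[0,0,0],[0,0,0],[0,0,0],[0,0,0]],"spin":[1,1,1,1,1,0.7,0]}'
python3 -m jog '{"jaw":[18,18,18,18,18,18,18,18],"slide":[[0.5,0.3,0],[0.8,0.5,0],[0.8,0.5,0],[0.8,0.5,0],[0.8,0.5,0],[0.6,0.4,0],[0.1,0.04,0],[0,0,0]],"spin":[0,0,0,0,0,0,0,0]}'
```

```text
time_s: 11.0
ee_pos: [477.6, 103.7, 77.4]
ee_rot: [180.0, 0.0, 0.4]
force: [-0.0, 1.0, -0.5]
gripper_width: 22.4
gripper_force: 20.0
time_s: 11.8
ee_pos: [611.0, 21.9, 77.2]
ee_rot: [180.0, 0.0, 0.4]
force: [-0.8, 1.4, -0.8]
gripper_width: 22.2
gripper_force: 20.0
```

```bash
python3 -m jog '{"jaw":[18,18,18,18,18,18],"slide":[[-0.03,0,0.5],[0,0,0.8],[0,0,0.4],[0,0,0.2],[0,0,0.1],[0,0,0]],"spin":[0,0,0,0,0,0]}'
python3 - <<'E'
from h import *
i=env.grab_frame("side")[:,:,::-1]
a=cv2.resize(i[150:270,200:320],(480,480),interpolation=2);cv2.imwrite("pics/c3.png",a)
E
```

```text
time_s: 12.4
ee_pos: [609.7, 22.8, 18.0]
ee_rot: [180.0, -0.0, 0.4]
force: [0.0, 0.3, -0.4]
gripper_width: 22.3
gripper_force: 20.0
```

View pics/c3.png

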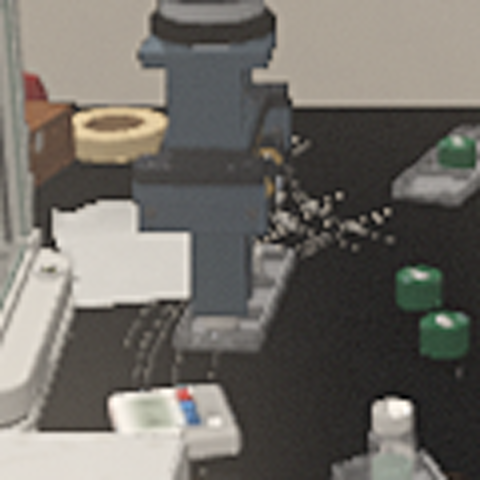

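The finger is over the left end bay at crop (222,310), with the kept weight hidden behind it. I'll lower to the floor, release, rise and turn back.

```bash
python3 -m jog '{"jaw":[18,18,18],"slide":[[0,0,0.05],[0,0,0.03],[0,0,0]],"spin":[0,0,0]}'
python3 -m jog '{"jaw":[40,40,40,40,40,40,40,45,45,45],"slide":[[0,0,0],[0,0,0],[0,0,0],[0,0,-0.3],[0,0,-0.9],[0,0,-0.9],[0,0,-0.3],[0,0,0],[0,0,0],[0,0,0]],"spin":[0,0,0,0,0,0,0,-1,-1,-1]}'
python3 -m jog '{"jaw":[45,45,45,45,45,45,45,45,45,45],"slide":[[0,0,0],[0,0,0],[0,0,0],[0,0,0],[0,0,0],[0,0,0],[0,0,0],[0,0,0],[0,0,0],[0,0,0]],"spin":[-1,-1,-1,-1,-1,-1,-1,-1,-0.2,0]}'
```

```text
time_s: 12.75
ee_pos: [609.7, 22.7, 15.6]
ee_rot: [180.0, -0.0, 0.4]
force: [-0.6, 0.2, -0.6]
gripper_width: 22.3
gripper_force: 20.0
time_s: 13.75
ee_pos: [609.3, 22.7, 87.2]
ee_rot: [-180.0, 0.0, 24.7]
force: [-1.1, -0.8, -0.3]
gripper_width: 45.1
gripper_force: 0.0
time_s: 14.75
ee_pos: [609.4, 22.7, 87.1]
ee_rot: [-180.0, 0.0, 89.9]
force: [0.1, -0.7, 0.1]
gripper_width: 45.1
gripper_force: 0.0
```

```bash
python3 -m jog '{"jaw":[48,48,48,48,48,48,48,48],"slide":[[0.1,-0.4,0],[0.13,-0.8,0],[0.1,-0.9,0.1],[0.1,-0.9,0.3],[0.1,-0.9,0.3],[0.1,-0.73,0.2],[0,0,0],[0,0,0]],"spin":[0,0,0,0,0,0,0,0]}'
python3 - <<'E'
from h import *
i=env.grab_frame("side")[:,:,::-1]
cv2.imwrite("pics/c4.png",cv2.resize(i[150:270,220:340],(480,480),interpolation=2))
E
```

```text
time_s: 15.55
ee_pos: [471.0, 41.7, 60.8]
ee_rot: [179.9, -0.0, 90.0]
force: [-0.4, -0.1, 0.7]
gripper_width: 48.0
gripper_force: 0.0
```

View pics/c4.png

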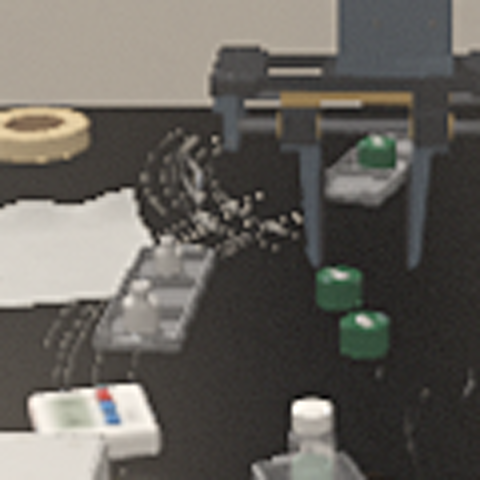

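The weight stands in its end bay (crop 140,315), the kept weight is still in place (165,260), and the fingers straddle puck 1 (365,335).

```bash
python3 -m jog '{"jaw":[48,48,48,48,22,22,22,22,22,22],"slide":[[0,0,0.6],[0,0,0.6],[0,0,0.3],[0,0,0.16],[0,0,0],[0,0,0],[0,0,0],[0,0,0],[0,0,0],[0,0,0]],"spin":[0,0,0,0,0,0,0,0,0,0]}' 20
python3 -m jog '{"jaw":[22,22,22,22,22,22,22,22,22,22],"slide":[[0,0,-0.4],[0,0,-0.8],[0,0,-0.8],[0,0,-0.2],[-0.5,0,0],[-0.9,0,0],[-0.9,0,0],[-0.9,0,0],[-0.9,0,0],[-0.9,0,0]],"spin":[0,0,0,0,0,0,0,0,0,0]}'
```

```text
time_s: 16.6
ee_pos: [471.3, 41.6, 11.1]
ee_rot: [179.9, 0.0, 90.0]
force: [-0.1, -0.1, 3.8]
gripper_width: 28.9
gripper_force: 20.0
time_s: 17.6
ee_pos: [470.0, -109.3, 75.6]
ee_rot: [-179.9, -0.0, 90.0]
force: [-0.5, -0.3, 0.0]
gripper_width: 29.0
gripper_force: 20.0
```

```bash
python3 -m jog '{"jaw":[22,22,22,22,22,22,22,22,22,22],"slide":[[-0.9,-0.1,0],[-0.9,-0.1,0],[-0.9,-0.1,0],[-0.9,-0.1,0],[-0.9,-0.1,0],[-0.9,-0.1,0],[-0.9,-0.1,0],[-0.9,0,0],[-0.7,0,0],[-0.12,0,0]],"spin":[0,0,0,0,0,0,0,0,0,0]}'
python3 -m jog '{"jaw":[22,22,22,22,22],"slide":[[0,0,0.4],[0,0,0.8],[0,0,0.5],[0,0,0.2],[0,0,0]],"spin":[0,0,0,0,0]}'
python3 - <<'E'
from h import *
i=env.grab_frame("side")[:,:,::-1]
cv2.imwrite("pics/c5.png",cv2.resize(i[130:230,250:370],(600,500),interpolation=2))
E
```

```text
time_s: 18.6
ee_pos: [449.7, -350.9, 75.8]
ee_rot: [-180.0, 0.0, 89.9]
force: [0.3, 0.4, -0.6]
gripper_width: 29.4
gripper_force: 20.0
time_s: 19.1
ee_pos: [449.1, -347.4, 18.3]
ee_rot: [-179.9, -0.1, 90.1]
force: [-0.1, 0.2, -0.1]
gripper_width: 29.0
gripper_force: 20.0
```

View pics/c5.png

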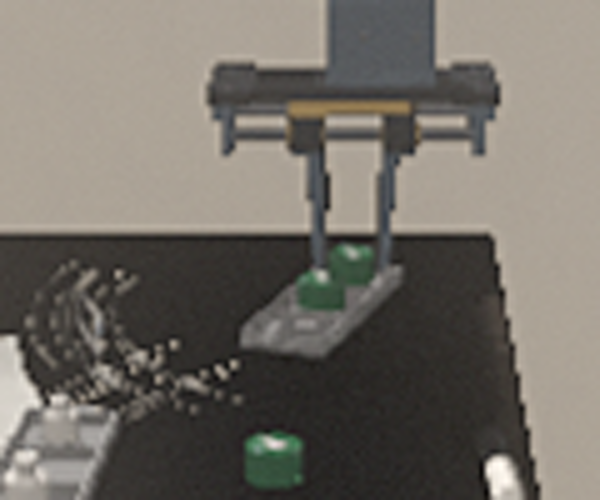

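The puck is over the far bay (crop 350,262) behind the kept one (320,290). Lowering and releasing.

```bash
python3 -m jog '{"jaw":[22,22,22,22],"slide":[[-0.08,0,0.06],[0,0,0.05],[0,0,0.03],[0,0,0]],"spin":[0,0,0,0]}'
python3 -m jog '{"jaw":[46,46,46,46,46,46,46,46,46,46],"slide":[[0,0,0],[0,0,0],[0,0,0],[0,0,-0.3],[0,0,-0.8],[0,0,-0.8],[0.4,0.1,0],[0.9,0.12,0],[0.9,0.12,0],[0.9,0.12,0]],"spin":[0,0,0,0,0,0,0,0,0,0]}'
```

```text
time_s: 19.55
ee_pos: [449.8, -351.5, 15.6]
ee_rot: [180.0, 0.0, 90.0]
force: [1.1, -0.2, -0.9]
gripper_width: 29.2
gripper_force: 20.0
time_s: 20.55
ee_pos: [463.2, -256.7, 71.9]
ee_rot: [-180.0, -0.0, 90.0]
force: [0.8, -0.4, -0.5]
gripper_width: 46.3
gripper_force: 0.0
```

```bash
python3 -m jog '{"jaw":[48,48,48,48,48,48,48,48,48,48],"slide":[[0.9,0.1,0],[0.9,0.1,0],[0.9,0.1,0],[0.9,0.1,0],[0.9,0.1,0],[0.9,0.1,0],[0.9,0.1,0.1],[0.8,0.1,0.1],[0.3,0.1,0.1],[0,0,0]],"spin":[0,0,0,0,0,0,0,0,0,0]}'
python3 -m jog '{"jaw":[48],"slide":[[0,0,0]],"spin":[0]}'
python3 - <<'E'
from h import *
i=env.grab_frame("side")[:,:,::-1]
cv2.imwrite("pics/c6.png",cv2.resize(i[130:250,250:370],(480,480),interpolation=2))
E
```

```text
time_s: 21.55
ee_pos: [490.2, -35.4, 62.7]
ee_rot: [-179.9, 0.0, 90.1]
force: [0.0, 0.3, 0.4]
gripper_width: 48.2
gripper_force: 0.0
time_s: 21.65
ee_pos: [490.3, -36.8, 63.1]
ee_rot: [-180.0, 0.0, 90.0]
force: [-0.5, 0.0, -0.6]
gripper_width: 48.1
gripper_force: 0.0
```

View pics/c6.png

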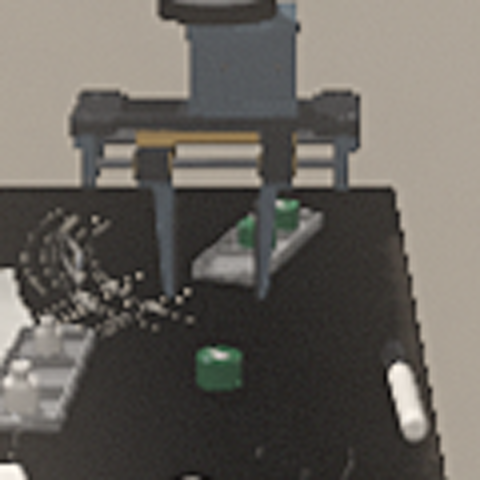

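Puck 1 is in its bay (crop 287,212), and puck 2 (220,368) is between the fingers. Going down to grasp it.

```bash
python3 -m jog '{"jaw":[48,48,48,48,22,22,22,22,22,22],"slide":[[0.09,0,0.6],[0,0,0.6],[0,0,0.35],[0,0,0.18],[0,0,0],[0,0,0],[0,0,0],[0,0,0],[0,0,0],[0,0,0]],"spin":[0,0,0,0,0,0,0,0,0,0]}' 20
python3 -m jog '{"jaw":[22,22,22,22,22,22,22,22,22,22],"slide":[[0,0,-0.4],[0,0,-0.8],[0,0,-0.8],[-0.3,0,-0.1],[-0.7,-0.05,0],[-0.9,-0.05,0],[-0.9,-0.05,0],[-0.9,-0.05,0],[-0.9,-0.05,0],[-0.9,-0.05,0]],"spin":[0,0,0,0,0,0,0,0,0,0]}'
python3 -m jog '{"jaw":[22,22,22,22],"slide":[[-0.9,0,0],[-0.7,0,0],[-0.2,0,0],[0,0,0]],"spin":[0,0,0,0]}'
```

```text
time_s: 22.7
ee_pos: [491.0, -33.8, 12.0]
ee_rot: [179.9, 0.0, 90.0]
force: [-0.7, -0.9, 2.9]
gripper_width: 28.9
gripper_force: 20.0
time_s: 23.7
ee_pos: [480.6, -200.1, 73.4]
ee_rot: [-179.9, -0.0, 90.0]
force: [0.5, 0.2, -0.5]
gripper_width: 29.0
gripper_force: 20.0
time_s: 24.1
ee_pos: [480.9, -253.2, 73.6]
ee_rot: [-179.9, -0.0, 89.9]
force: [0.2, 0.4, 0.1]
gripper_width: 29.1
gripper_force: 20.0
```

```bash
python3 -m jog '{"jaw":[22,22,22,22,22],"slide":[[-0.07,0,0.4],[0,0,0.8],[0,0,0.5],[0,0,0.15],[0,0,0]],"spin":[0,0,0,0,0]}'
python3 - <<'E'
from h import *
i=env.grab_frame("side")[:,:,::-1]
cv2.imwrite("pics/c7.png",cv2.resize(i[130:230,250:370],(600,500),interpolation=2))
E
```

```text
time_s: 24.6
ee_pos: [481.0, -253.7, 17.9]
ee_rot: [-179.9, -0.1, 90.1]
force: [0.0, -0.0, -0.3]
gripper_width: 28.8
gripper_force: 20.0
```

View pics/c7.png

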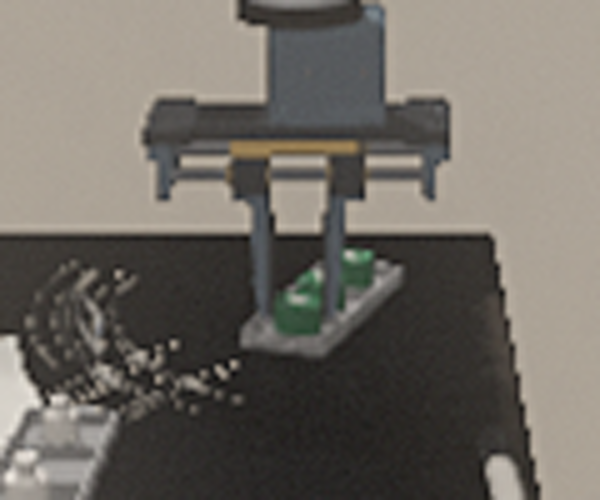

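The puck is over the near bay (crop 298,312). I'll lower, release, rise and retreat sideways to -y so the top camera can see.

```bash
python3 -m jog '{"jaw":[22,22,22],"slide":[[-0.03,0,0.06],[0,0,0.03],[0,0,0]],"spin":[0,0,0]}'
python3 -m jog '{"jaw":[46,46,46,46,46,46,46,46,46,46],"slide":[[0,0,0],[0,0,0],[0,0,0],[0,0,-0.3],[0,0,-0.9],[0,0,-0.9],[0,0,-0.9],[0,0,-0.9],[-0.5,-0.5,-0.5],[-0.9,-0.9,0]],"spin":[0,0,0,0,0,0,0,0,0,0]}'
python3 -m jog '{"jaw":[46,46,46,46,46,46,46,46,46,46],"slide":[[-0.9,-0.9,0],[-0.9,-0.9,0],[-0.9,-0.8,0],[-0.9,-0.7,0],[-0.9,-0.6,0],[-0.9,-0.6,0],[-0.9,-0.5,0],[-0.9,-0.4,0],[-0.4,-0.2,0],[0,0,0]],"spin":[0,0,0,0,0,0,0,0,0,0]}'
python3 - <<'E'
from h import *
i=env.grab_frame("side")[:,:,::-1];j=env.grab_frame("top")[:,:,::-1];cv2.imwrite("pics/top9.png",j)
a=cv2.resize(j[145:265,115:475],(800,267),interpolation=2);b=cv2.resize(i[175:315,225:365],(330,330),interpolation=2)
cv2.imwrite("pics/c8.png",np.vstack([a,np.pad(b,((0,0),(0,470),(0,0)))]))
E
```

```text
time_s: 24.95
ee_pos: [481.8, -255.9, 16.7]
ee_rot: [180.0, 0.0, 90.0]
force: [0.1, -1.1, -1.0]
gripper_width: 28.8
gripper_force: 20.0
time_s: 25.95
ee_pos: [441.8, -298.3, 151.7]
ee_rot: [179.6, 0.2, 90.2]
force: [0.4, -0.4, -0.6]
gripper_width: 45.7
gripper_force: 0.0
time_s: 26.95
ee_pos: [271.0, -526.8, 148.5]
ee_rot: [180.0, 0.0, 89.9]
force: [-0.2, 0.5, -0.1]
gripper_width: 46.0
gripper_force: 0.0
```

View pics/c8.png

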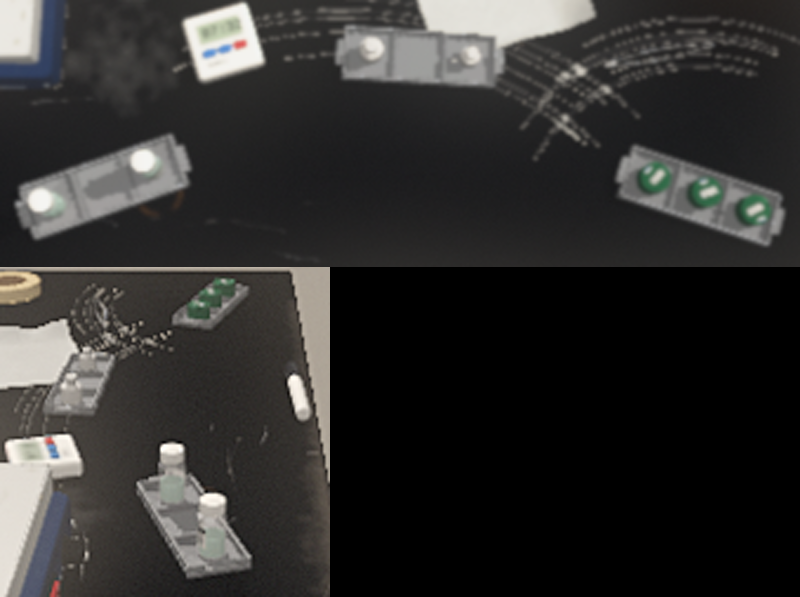

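Both views show all four things upright and centred in their own bays: vial at crop (143,162), weight at (371,48), pucks at (655,177) and (755,210). The kept ones are unmoved, so I'm handing in.

```bash
python3 -c "
from workcell import env
print(env.job_done())"
```

```text
the job is handed in; nothing more can be done
None
```

All four loose things (the vial, the weight and both pucks) stand upright in empty bays of their matching trays, the kept things look unmoved in the last pictures, and I handed the job in at about 27 s; no verdict came back.

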